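# Clamp the brass bush in the spring-return cam clamp and hold the lever

## Task

Stand the slim brass bush upright in the vee of the cam clamp and let go of it, leaving the two steel bushes where they are; the brass one is thin-walled and finished, so pick it up with a light grip (never over 60 N) and set it down softly. Then swing the cam lever round to the cam's highest point, where the lever lies in line with the black witness line on the base plate and the cam presses the bush into the sprung vee, without running on over the top. The lever springs back when let go, so finish while still holding it there.

Things in the scene. Friction and masses are not known exactly. Their poses are not given: they have to be found in the camera images.
- bush_3: the work: slim hollow brass bush, 30 mm outside diameter, 50 mm tall, about 0.2 kg, standing upright on the bench; taller and slimmer than the two steel bushes. Origin: centre of its underside; z up along its axis.
- cam_clamp: cam clamp bolted to the bench. Grey base plate 12 mm thick, x -52 to 52, y -73 to 93 mm. Along its y axis: abutment, springs, steel vee block (opens to +y), room for the bush, eccentric cam (steel ring) with lever on an upright pivot at y 48.5. Vee block and cam ring stand at most 25 mm above the plate, the lever's hub 51 mm. Origin: on the bench below the vee seat; z up.
- vee_seat (a point): on the plate's top (12 mm above the bench): where the centre of the bush's underside stands when it touches both flanks of the 90 degree vee at rest. Axes as cam_clamp. Lever open, the cam is 11 mm clear of a bush standing here. Let the bush down 3 to 6 mm to the +y side of it and within 2 mm in x; the cam then pushes it home and 4 mm farther against the springs.
- cam_pivot (a point): upright axis of cam and lever, at the height of the plate's top (12 mm above the bench). Axes as cam_clamp.
- grip_mid (a point): middle of the upright black grip on the lever's end, 21 mm in diameter, 105 mm from the pivot; this point is 70 mm above the bench, the grip's foot 45 mm, its top 90 mm. It spins freely on its own axis: pinch it from above and carry it round without turning the hand, or push it sideways.
- bush_4: bystander: steel bush, 34 mm diameter, 42 mm tall, standing; origin under its centre.
- bush_5: bystander: steel bush, 36 mm diameter, 30 mm tall, standing; origin under its centre.
- cam (a joint): cam and lever angle, rad, grows anticlockwise from above. 0: open, kept there by a spring. 1.75: highest lift, lever along the clamp's -x axis, over the black witness line. 2.25: end stop, over the top, lift falling. Lever direction: 1.39 + value from the clamp's +x axis. Return spring 0.32 N m open, 0.57 at the top (5.4 N at the grip), about 0.1 more while pressing the bush.
- lever: lever and eccentric in one piece on the pivot: dark steel bar 14 mm wide, black grip at its end, steel bearing ring (52 mm diameter, spins freely) round the eccentric, its centre 12 mm off the pivot; origin on the pivot axis, x along the bar towards the grip; bar top 44 mm above the bench.
- vee_block (a joint): how far the cam has pushed the bush and the sprung vee block back (-y of the clamp), m: 0 at rest, about 0.004 with the bush clamped at the top of the cam, 0.009 at most. Springs: 4 N at rest, 2 N more per mm.
- case_lid (a point): highest point of the blue parts case's half-open clear lid, 130 mm above the bench. The case is fixed between bushes and clamp, 40 mm high without its lid, x 0.54 to 0.75, y -0.05 to 0.08 m: carry the bush over or round it.
Things that resemble listed ones, but are neither listed nor needed, are in the scene too. Leave any turquoise look-alike of the bush_3 alone.

How it is judged:
By the outcome, as a careful person would: the job done as asked, in the order asked, and still so for the second after the job is handed in, while the arm keeps its last pose, push and grip.
It also fails if it takes over 51 s, if anything falls off the work surface, if the arm or the gripper's body presses on something with over 40 N, if the wrist force passes 120 N, or if a joint passes its speed limit or range.

## Robot

A 7-joint arm with a two-finger parallel gripper is mounted at the origin on a cart in front of the work surface, level with it; the furniture and walls round the work are solid. World frame = base frame: x ahead of the robot, y to its left, z up, the work surface at z = 0. Lengths are in mm, angles in rad, forces in N, time in s.
With the tool pointing down it reaches from about 400 to 875 mm from the base axis. Payload 4.4 kg.
Tool frame: the origin (TCP) lies midway between the tips of the shut fingers; the grasp point (between the pads) lies ctrl.grip_depth behind it (ctrl.grip_depth is the distance from the TCP to the grasp point, in mm); z points along the fingers, y is the line along which they close (so a half turn about z gives the same grasp; the last joint's range is limited). The gripper opens to 85 mm and grips with 20 to 120 N. Pads are 22 mm wide; open, the fingers measure 114 mm over their backs; the gripper's body (76 mm by 85 mm) begins 54 mm behind the grasp point. The pads swing forward as they close: fully open they stand 13 mm farther back than shut.
Start: joints at [1.109, 0.628, 0.038, 1.517, -0.027, 0.996, -0.02], TCP at [250.633, -599.751, 231.313] pointing down, gripper open.
Joint ranges: [-3.06, 3.06], [-0.37, 2.12], [-1.25, 1.32], [0.18, 2.47], [-1.1, 4.24], [0.23, 1.98], [-2.94, 2.94]. Speed limits (rad/s): [2.57, 2.57, 3.14, 3.14, 3.14, 3.14, 3.14].

## Interface

Orientations are given as [roll, pitch, yaw] about the fixed x, y, z axes, in that order (R = Rz(yaw) Ry(pitch) Rx(roll)).
In Python, from cell import ctrl gives the robot as it stands.
- The arm moves only by the tool carry_out, never from a script. Its argument "deltas" is one flat list of numbers, 7 for each row, row after row: the turn, a rotation vector about the tool's x, y, z in degrees, then the shift along the tool's x, y, z in m, then the closure, from -1 (fully open) to 1 (shut). In form: [wx, wy, wz, dx, dy, dz, claw, wx, wy, wz, dx, dy, dz, claw, ...]. A call has 1 to 12 rows; each row shifts and turns the commanded pose from where the row before left it, along the tool's axes as they then stand; what a row does not reach is not made up. A row lasts 1/8 s, in which the tool goes at most 62.5 mm and 10.7 degrees, less where a joint would pass 70% of its speed; a pose out of reach is approached as far as the arm can. A call with a gripper value outside its range is refused whole. The fingers move at their own pace and stop on an object; the grip force is fixed at half the most. Time passes only in rows, so rows that do not move let the fingers close. It gives the time, the measured TCP pose, the force, the opening and the grip force at its end, in the units of the state.
- ctrl.read_state(): the state, without advancing time (a new reading comes with each control period).
- ctrl.get_image(name): name is "side" or "top"; returns the picture (480x640x3 uint8, red, green, blue); there is no depth.
- ctrl.calibration(name): a dict with "mtx" (3x3 intrinsics, pixels), "R" (3x3) and "t" (3): a world point X has camera coordinates R X + t. Camera axes: x right, y down, z forward; pixel columns grow to the right and rows downward; lengths in mm; the calibration is good to about 2 mm. A picture is of the moment at which its call begins. calibration takes no time and is no camera call.
- ctrl.finish_job(): hands the job in; it is judged then, once.
The state is a dict: "clock": time; "qpos": joint angles; "qd": joint speeds; "tau": joint torques, N m; "eef_pos": TCP position; "tool_rot": TCP orientation; "force": force on the tool from outside, world axes, zero at the start; "torque": the same for the moment, N m; "width": finger opening in mm; "gripper_force": force on a finger pad.
Only numpy, scipy, OpenCV 4.12 (cv2) and the standard library are available. Lean on these libraries where they do the work, as an engineer would, in place of code of your own. Each camera call takes 0.05 s, during which the arm holds its last target. There are 200 camera calls.

## Working session

There is one attempt and no reset: what is moved stays moved. The work goes in short steps, Python scripts to look and compute and a tool call to move; the robot and the scene stay as the last step left them, time stands still between calls to the robot, and variables do not carry over. Pictures are saved under pics/ and viewed, at most 10 in all, crops included, and the job is handed in when it is done.

Besides the shell and the picture viewer there is one more tool, called after "Request:" as name(argument=value, ...) on one line, values as JSON. carry_out: Moves the arm, as the interface text tells. Its arguments: {"type":"object","properties":{"deltas":{"type":"array"}},"required":["deltas"]}

```bash
mkdir -p pics
python3 - <<'E'
from cell import ctrl
import cv2,numpy as np
for n in("top","side"):
    im=ctrl.get_image(n); cv2.imwrite(f"pics/{n}0.png",im[:,:,::-1])
    c=ctrl.calibration(n); print(n,c["mtx"],c["R"],c["t"])
print(ctrl.read_state(),ctrl.grip_depth)
E
```

```text
top [[580.52989213   0.         319.84105833]
 [  0.         580.52989213 238.64752259]
 [  0.           0.           1.        ]] [[ 0.01165509 -0.99963315  0.02444854]
 [-0.99574089 -0.01383904 -0.09115126]
 [ 0.09145617 -0.02328203 -0.9955369 ]] [ 122.35558262  525.27992473 1186.31368026]
side [[525.49564007   0.         307.78190001]
 [  0.         525.49564007 244.02096802]
 [  0.           0.           1.        ]] [[-0.993514   -0.11328249  0.00984936]
 [-0.07334907  0.57227385 -0.8167757 ]
 [ 0.08688985 -0.81220054 -0.57687125]] [ 546.80769542   29.62188764 1213.75457406]
{'clock': 0.1, 'qpos': array([ 1.10921913,  0.6292286 ,  0.03845559,  1.51823427, -0.02698643,
        0.99629299, -0.02000203]), 'qd': array([ 0.00143743, -0.00074653, -0.00021894, -0.00146304, -0.00010113,
       -0.00087552,  0.00015641]), 'tau': array([ 3.47985013e-03, -5.64540803e+01,  1.23097535e+00, -1.93974835e+01,
        1.14267124e-02,  5.44860988e-03,  4.00851491e-05]), 'eef_pos': array([ 250.40446439, -599.2501274 ,  230.50825118]), 'tool_rot': array([-3.13994800e+00,  3.20666935e-05,  3.95774575e-01]), 'force': array([0.58018382, 0.35381364, 0.42757727]), 'torque': array([-0.00568037, -0.01929412,  0.039297  ]), 'gripper_force': 0.0, 'width': 85.46178291611976} 18.700000000000003
```

View pics/top0.png

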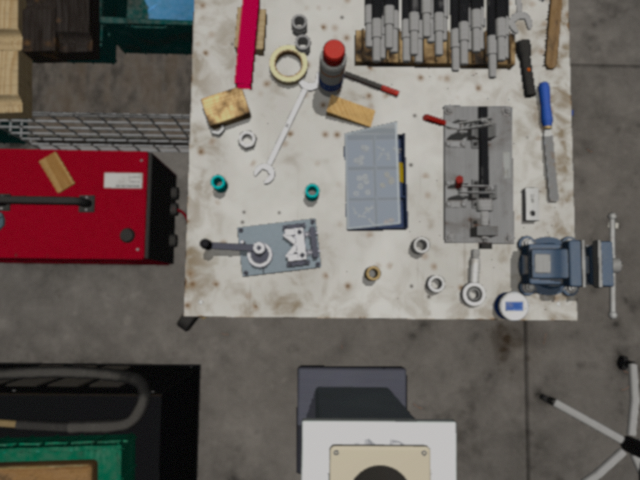

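View pics/side0.png

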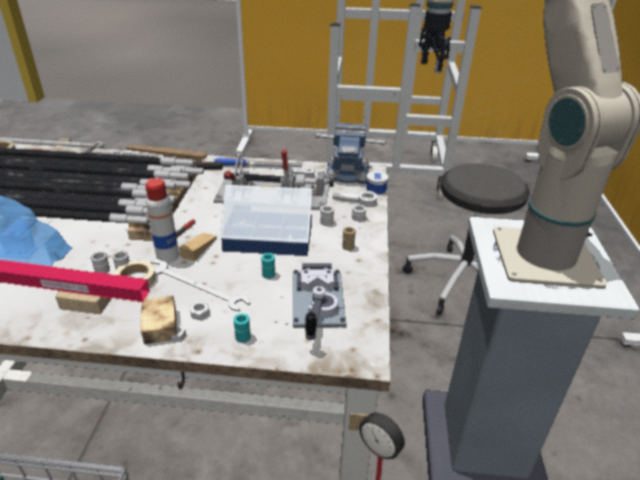

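The top view shows the brass bush at (372,273), the steel bushes at (420,245) and (435,284), the clamp at about (279,247), and the lever grip at (206,244). The side view shows the brass bush at (349,238), the clamp at (319,297) and the grip at (311,325). I'll zoom in on these.

Run:
```python
import cv2,numpy as np
a=cv2.imread("pics/top0.png");b=cv2.imread("pics/side0.png")
A=cv2.resize(a[205:305,190:390],None,fx=4,fy=4,interpolation=cv2.INTER_CUBIC)
cv2.imwrite("pics/c1.png",A)
cv2.imwrite("pics/c2.png",cv2.resize(b[220:350,270:400],None,fx=4.5,fy=4.5,interpolation=cv2.INTER_CUBIC))
```

```text
(no output)
```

View pics/c1.png

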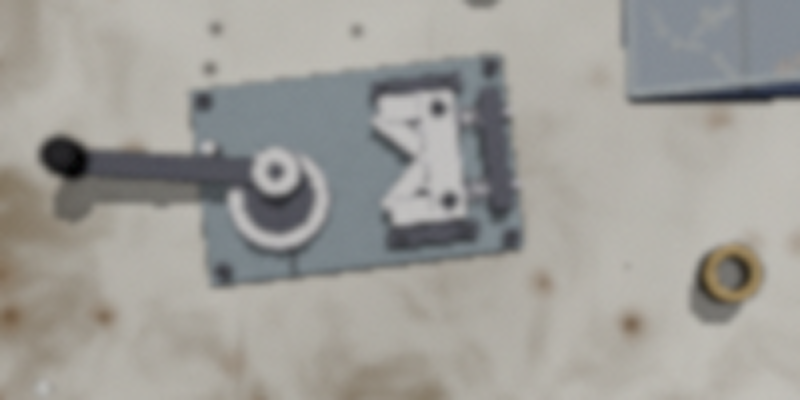

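View pics/c2.png

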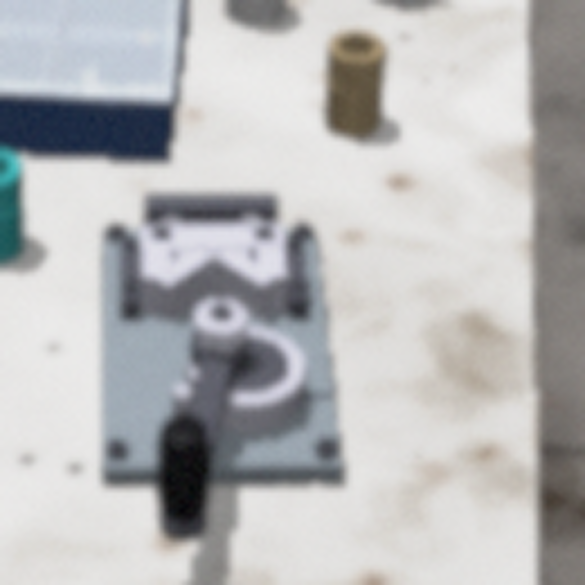

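The top crop shows the plate corners at (191,92), (500,55), (522,248) and (212,286), the hub top at (275,171), the brass bush's top ring at (732,273) and the grip top at (64,157). The witness line is at (295,262). In the side crop, the bush top is at (357,46), the hub top at (221,313), and the front corners of the plate top at (103,470) and (343,470).

```bash
cat > h.py <<'E'
from cell import ctrl
import numpy as np, cv2
def ray(n,uv,z):
    c=ctrl.calibration(n);K,R,t=map(np.array,(c["mtx"],c["R"],c["t"]))
    d=R.T@np.linalg.solve(K,[uv[0],uv[1],1.]);o=-R.T@t
    return (o+d*(z-o[2])/d[2])[:2]
def top(p,z,s=4,o=(190,205)): return ray("top",[(p[0]+.5)/s-.5+o[0],(p[1]+.5)/s-.5+o[1]],z)
def side(p,z,s=4.5,o=(270,220)): return ray("side",[(p[0]+.5)/s-.5+o[0],(p[1]+.5)/s-.5+o[1]],z)
E
python3 - <<'E'
from h import *
np.set_printoptions(precision=1,suppress=True)
C=np.array([top(p,12) for p in [(191,92),(500,55),(522,248),(212,286)]])
print(C,[np.linalg.norm(C[i]-C[i-1]) for i in range(4)])
L=np.array([[52,93],[52,-73],[-52,-73],[-52,93]]) # clamp coords
H=L-L.mean(0);G=C-C.mean(0)
th=np.arctan2((H[:,0]*G[:,1]-H[:,1]*G[:,0]).sum(),(H*G).sum());R=np.array([[np.cos(th),-np.sin(th)],[np.sin(th),np.cos(th)]])
o=C.mean(0)-R@L.mean(0)
print("yaw",th,"seat",o,"pivot",R@[0,48.5]+o,"hub seen",top((275,171),63))
print("grip pred",R@([0,48.5]+105*np.array([np.cos(1.39),np.sin(1.39)]))+o,"seen",top((64,157),90))
print("bush",top((732,273),50),"side bush",side((357,46),50))
print("side hub",side((221,313),63),"side corners",side((103,470),12),side((343,470),12))
# bush via mask
for n,z in(("top",50),):
    im=cv2.imread("pics/top0.png");hsv=cv2.cvtColor(im,cv2.COLOR_BGR2HSV)
    m=cv2.inRange(hsv,(12,90,60),(30,255,255));m[:255]=0;m[290:]=0;m[:,:355]=0;m[:,390:]=0
    p=cv2.findNonZero(m);print(cv2.boundingRect(p),cv2.minEnclosingCircle(p))
    print(ray("top",cv2.minEnclosingCircle(p)[0],50))
for p in[(420,243),(435,283)]: print("steel",ray("top",p,36))
E
```

```text
[[545.4 302. ]
 [567.4 140.3]
 [465.9 127.5]
 [444.1 288.6]] [np.float64(102.23999028384769), np.float64(163.20475635877045), np.float64(102.27015912575558), np.float64(162.57955564955776)]
yaw 0.1328673586092239 seat [507.  204.7] pivot [500.6 252.8] hub seen [500.7 253. ]
grip pred [505.6 357.7] seen [504.1 353.8]
bush [452.9  21.8] side bush [453.3  20.7]
side hub [500.7 254.6] side corners [545.4 303.5] [443.8 290.8]
(366, 267, 14, 13) ((372.1785583496094, 273.3571472167969), 6.955209732055664)
[451.9  22.7]
steel [516.3 -77.7]
steel [ 434.2 -108.3]
```

Request:
carry_out(deltas=[0,0,-9.37,0,0,0,-1,0,0,-9.37,0,0,0,-1,0,0,-9.37,0,0,0,-1,0,0,-9.37,0,0,0,-1,0,0,-9.37,0,0,0,-1,0,0,-9.37,0,0,0,-1,0,0,-9.37,0,0,0,-1,0,0,-9.37,0,0,0,-1,0,0,0,0.05,0.024,0,-1,0,0,0,0.05,0.024,0,-1,0,0,0,0.05,0.024,0,-1,0,0,0,0.05,0.024,0,-1])

```text
clock: 1.6
eef_pos: [319.4, -386.9, 231.1]
tool_rot: [3.142, -0.0, 1.704]
force: [0.7, 1.3, 0.6]
width: 85.5
gripper_force: 0.0
```

Request:
carry_out(deltas=[0,0,0,0.05,0.024,0,-1,0,0,0,0.05,0.024,0,-1,0,0,0,0.05,0.024,0,-1,0,0,0,0.05,0.024,0,-1,0,0,0,0.05,0.024,0,-1,0,0,0,0.05,0.024,0,-1,0,0,0,0.05,0.024,0,-1,0,0,0,0,0,0,-1,0,0,0,0,0,0,-1])

```text
clock: 2.72
eef_pos: [438.7, -20.1, 231.0]
tool_rot: [-3.14, 0.0, 1.704]
force: [0.3, 0.3, -0.0]
width: 85.1
gripper_force: 0.0
```

Request:
carry_out(deltas=[0,0,0,0.0396,0.0194,0,-1,0,0,0,0,0,0.05,-1,0,0,0,0,0,0.05,-1,0,0,0,0,0,0.05,-1,0,0,0,0,0,0.03,-1,0,0,0,0,0,0.014,-1,0,0,0,0,0,0.012,-1,0,0,0,0,0,0,-1,0,0,0,0,0,0,-1])

```text
clock: 3.85
eef_pos: [453.7, 21.7, 26.1]
tool_rot: [3.14, 0.0, 1.703]
force: [0.3, -0.0, 0.8]
width: 85.3
gripper_force: 0.0
```

Next I'll close gently, in stages.

Request:
carry_out(deltas=[0,0,0,0,0,0,0,0,0,0,0,0,0,0.15,0,0,0,0,0,0,0.2,0,0,0,0,0,0,0.25,0,0,0,0,0,0,0.3,0,0,0,0,0,0,0.32,0,0,0,0,0,0,0.34,0,0,0,0,0,0,0.34,0,0,0,0,0,0,0.34])

```text
clock: 4.97
eef_pos: [453.2, 22.3, 25.5]
tool_rot: [3.141, 0.0, 1.704]
force: [-0.3, 0.1, 5.3]
width: 28.9
gripper_force: 33.8
```

Request:
carry_out(deltas=[0,0,0,0,0,-0.02,0.34,0,0,0,0,0,-0.04,0.34,0,0,0,0,0,-0.04,0.34,0,0,0,0.0297,0.0129,0,0.34,0,0,0,0.0297,0.0129,0,0.34,0,0,0,0.0297,0.0129,0,0.34,0,0,0,0.0297,0.0129,0,0.34,0,0,0,0.0297,0.0129,0,0.34,0,0,0,0.0297,0.013,0,0.34,0,0,0,0,0,0,0.34,0,0,0,0,0,0,0.34,0,0,0,0,0,0,0.34])

```text
clock: 6.48
eef_pos: [505.9, 207.6, 125.0]
tool_rot: [-3.14, 0.001, 1.703]
force: [0.5, -0.1, -1.6]
width: 29.0
gripper_force: 33.8
```

Run:
```python
from h import *
a=ctrl.get_image("top")[:,:,::-1];b=ctrl.get_image("side")[:,:,::-1]
cv2.imwrite("pics/side1.png",b)
A=cv2.resize(a[200:300,200:330],None,fx=3,fy=3,interpolation=cv2.INTER_CUBIC)
B=cv2.resize(b[190:340,260:390],None,fx=3,fy=3,interpolation=cv2.INTER_CUBIC)
B2=np.zeros((450,390+390,3),np.uint8);B2[:300,:390]=A;B2[:,390:]=B
cv2.imwrite("pics/c3.png",B2);s=ctrl.read_state();print(s["gripper_force"],s["eef_pos"])
```

```text
33.76450181007385 [506.19011105 208.04145547 125.22130057]
```

View pics/c3.png

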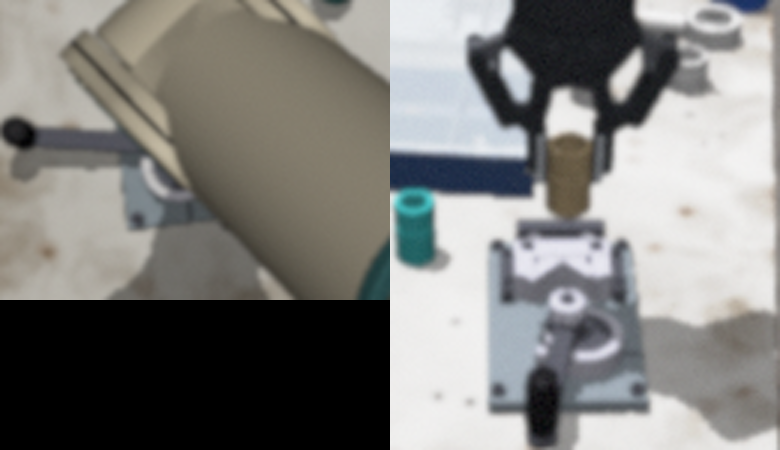

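The right-hand panel (side view) shows the bush upright between the pads, with its top-rim centre at panel pixel (179,143). The clamp hasn't moved. I'll check where the bush sits along the tool's x axis.

Run:
```python
from h import *
print(side((179,143),149.7,3,(260,190)))
im=cv2.imread("pics/side1.png");hsv=cv2.cvtColor(im,cv2.COLOR_BGR2HSV)
m=cv2.inRange(hsv,(10,70,40),(30,255,255));m[:225]=0;m[265:]=0;m[:,:305]=0;m[:,335:]=0
x,y,w,h=cv2.boundingRect(cv2.findNonZero(m));print(x,y,w,h)
# front bottom edge of the bush lies 15 mm toward the camera (+y)
print("bottom",ray("side",(x+w/2-.5,y+h-.5),99.7),"top back",ray("side",(x+w/2-.5,y-.5),149.7))
```

```text
[506.30771534 204.43399717]
313 236 14 26
bottom [503.86248463 214.72700169] top back [506.58377071 198.19621201]
```

Request:
carry_out(deltas=[0,0,0,0.003,0,0.02,0.34,0,0,0,0,0,0.025,0.34,0,0,0,0,0,0.02,0.34,0,0,0,0,0,0.01,0.34,0,0,0,0,0,0.006,0.34,0,0,0,0,0,0.003,0.34,0,0,0,0,0,0,0.34,0,0,0,0,0,0,0.34])

```text
clock: 7.58
eef_pos: [506.3, 212.3, 41.8]
tool_rot: [3.141, -0.0, 1.704]
force: [0.5, 0.4, -2.4]
width: 28.7
gripper_force: 33.8
```

Request:
carry_out(deltas=[0,0,0,-0.001,0,0,0.34,0,0,0,-0.001,0,0,0.34,0,0,0,-0.001,0,0,0.34,0,0,0,0,0,0,0.34])

```text
clock: 8.07
eef_pos: [506.3, 209.0, 41.3]
tool_rot: [-3.142, 0.0, 1.704]
force: [0.8, 0.3, -2.3]
width: 28.7
gripper_force: 33.8
```

Request:
carry_out(deltas=[0,0,0,-0.001,0,0,0.34,0,0,0,-0.001,0,0,0.34,0,0,0,0,0,0,0.34])

```text
clock: 8.45
eef_pos: [506.6, 207.0, 41.3]
tool_rot: [-3.142, 0.0, 1.704]
force: [0.3, 0.0, -1.6]
width: 29.0
gripper_force: 33.8
```

Request:
carry_out(deltas=[0,0,0,-0.001,0,0,0.34,0,0,0,0,0,0,0.34])

```text
clock: 8.7
eef_pos: [506.9, 206.4, 41.4]
tool_rot: [3.141, -0.0, 1.704]
force: [0.3, 0.9, -3.2]
width: 29.0
gripper_force: 33.8
```

Request:
carry_out(deltas=[0,0,0,-0.001,0,0,0.34,0,0,0,0,0,0,0.34])

```text
clock: 8.95
eef_pos: [507.2, 206.0, 41.5]
tool_rot: [3.14, -0.001, 1.704]
force: [1.2, 2.9, -2.6]
width: 29.0
gripper_force: 33.7
```

Request:
carry_out(deltas=[0,0,0,0.005,0,0,0.34,0,0,0,0,0,0.001,0.34,0,0,0,0,0,0.001,0.34,0,0,0,0,0,0.001,0.34,0,0,0,0,0,0,0.34,0,0,0,0,0,0,0.34])

```text
clock: 9.7
eef_pos: [506.2, 210.1, 38.3]
tool_rot: [-3.142, 0.0, 1.704]
force: [-0.2, -1.1, -1.8]
width: 28.7
gripper_force: 33.7
```

Request:
carry_out(deltas=[0,0,0,0,0,0.0005,0.34,0,0,0,0,0,0,0.34])

```text
clock: 9.95
eef_pos: [506.2, 210.2, 37.8]
tool_rot: [-3.142, 0.0, 1.704]
force: [-0.2, -0.6, -2.9]
width: 29.1
gripper_force: 33.7
```

Request:
carry_out(deltas=[0,0,0,0,0,0.0005,0.34,0,0,0,0,0,0,0.34])

```text
clock: 10.2
eef_pos: [506.2, 210.2, 37.6]
tool_rot: [3.141, 0.0, 1.704]
force: [-1.0, -0.3, 2.1]
width: 28.8
gripper_force: 34.1
```

Request:
carry_out(deltas=[0,0,0,0,0,0,0.31,0,0,0,0,0,0,0.28,0,0,0,0,0,0,0.24,0,0,0,0,0,0,0.15,0,0,0,0,0,0,0,0,0,0,0,0,0,0,0,0,0,0,0,-0.01,0,0,0,0,0,0,-0.03,0,0,0,0,0,0,-0.04,0,0,0,0,0,0,-0.04,0,0,0,0,0,0,0,0])

```text
clock: 11.58
eef_pos: [508.2, 211.4, 161.0]
tool_rot: [3.135, -0.002, 1.704]
force: [1.5, 0.6, -0.4]
width: 42.6
gripper_force: 0.0
```

Request:
carry_out(deltas=[0,0,0,0.04,0.005,0,-0.2,0,0,0,0.04,0.005,0,-0.2,0,0,0,0.04,0.005,0,-0.2,0,0,0,0.024,0.0025,0,-0.2,0,0,0,0,0,0,-0.2,0,0,0,0,0,0,-0.2])

```text
clock: 12.32
eef_pos: [504.3, 353.4, 156.7]
tool_rot: [-3.14, 0.002, 1.703]
force: [0.1, 0.0, 0.1]
width: 51.2
gripper_force: 0.0
```

Run:
```python
from h import *
a=ctrl.get_image("top")[:,:,::-1];b=ctrl.get_image("side")[:,:,::-1]
A=cv2.resize(a[200:300,190:320],None,fx=3,fy=3,interpolation=cv2.INTER_CUBIC)
B=cv2.resize(b[220:370,260:390],None,fx=3,fy=3,interpolation=cv2.INTER_CUBIC)
B2=np.zeros((450,390+390,3),np.uint8);B2[:300,:390]=A;B2[:,390:]=B
cv2.imwrite("pics/c4.png",B2);s=ctrl.read_state();print(s["gripper_force"],s["eef_pos"],s["force"])
```

```text
0.0 [504.78609437 353.12211756 156.99619178] [0.8138211  0.02253572 1.10981988]
```

View pics/c4.png

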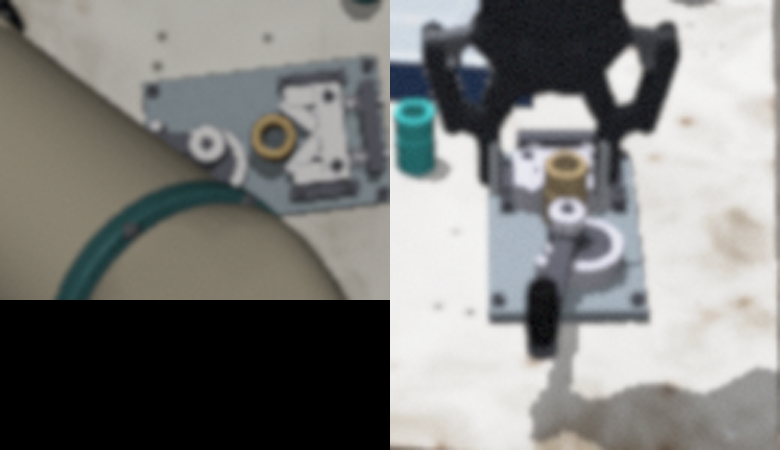

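The bush stands upright in the vee, with its top ring at (273,137) in the left panel. The gripper is above the lever grip, which is at about (152,285) in the right panel.

Run:
```python
from h import *
w=top((273,137),62,3,(190,200));s=np.array([507,204.7]);c,n=np.cos(.1329),np.sin(.1329)
print("bush",w,"in clamp",np.array([[c,n],[-n,c]])@(w-s))
print("grip side top",side((152,285),90,3,(260,220)),"mid",side((152,317),70,3,(260,220)))
```

```text
bush [505.46758657 208.51886259] in clamp [-1.01286615  3.9882458 ]
grip side top [506.1148929  356.75587154] mid [505.2349802  362.44068556]
```

Request:
carry_out(deltas=[0,0,0,0.0035,0.0015,0,-0.2,0,0,0,0,0,0.04,-0.2,0,0,0,0,0,0.04,-0.2,0,0,0,0,0,0.02,-0.2,0,0,0,0,0,0,0,0,0,0,0,0,0,0.2,0,0,0,0,0,0,0.4,0,0,0,0,0,0,0.5,0,0,0,0,0,0,0.6,0,0,0,0,0,0,0.6,0,0,0,0,0,0,0.6])

```text
clock: 13.8
eef_pos: [505.9, 359.3, 58.5]
tool_rot: [3.14, -0.001, 1.704]
force: [-1.3, 0.3, 6.1]
width: 19.2
gripper_force: 58.5
```

Run:
```python
from h import *
s=ctrl.read_state();p=s["eef_pos"];print(p,s["force"],s["qpos"])
```

```text
[505.87909494 359.3004164   58.51591536] [-1.34402795  0.29200211  6.06819032] [-0.46728485  0.82465284 -0.3237006   1.72877606  0.39585846  0.65157085
 -0.87843547]
```

Run:
```python
import numpy as np
q=np.concatenate([np.linspace(0,1.6,21)]);f=1.39+q
for i in range(20): print(i+1,round(.105*(np.sin(f[i+1])-np.sin(f[i])),4),round(.105*(np.cos(f[i+1])-np.cos(f[i])),4))
```

```text
1 0.0012 -0.0083
2 0.0005 -0.0084
3 -0.0002 -0.0084
4 -0.0008 -0.0084
5 -0.0015 -0.0083
6 -0.0022 -0.0081
7 -0.0028 -0.0079
8 -0.0034 -0.0077
9 -0.004 -0.0074
10 -0.0046 -0.007
11 -0.0051 -0.0066
12 -0.0057 -0.0062
13 -0.0061 -0.0057
14 -0.0066 -0.0052
15 -0.007 -0.0047
16 -0.0073 -0.0041
17 -0.0076 -0.0035
18 -0.0079 -0.0029
19 -0.0081 -0.0023
20 -0.0082 -0.0016
```

Request:
carry_out(deltas=[0,0,0,0.0012,-0.0083,0,0.6,0,0,0,0.0005,-0.0084,0,0.6,0,0,0,-0.0002,-0.0084,0,0.6,0,0,0,-0.0008,-0.0084,0,0.6,0,0,0,-0.0015,-0.0083,0,0.6,0,0,0,-0.0022,-0.0081,0,0.6,0,0,0,0,0,0,0.6])

```text
clock: 14.68
eef_pos: [457.4, 349.9, 58.5]
tool_rot: [3.138, -0.001, 1.704]
force: [3.7, 0.1, 5.3]
width: 19.1
gripper_force: 58.9
```

Request:
carry_out(deltas=[0,0,0,-0.0028,-0.0079,0,0.6,0,0,0,-0.0034,-0.0077,0,0.6,0,0,0,-0.004,-0.0074,0,0.6,0,0,0,-0.0046,-0.007,0,0.6,0,0,0,-0.0051,-0.0066,0,0.6,0,0,0,-0.0057,-0.0062,0,0.6,0,0,0,-0.0061,-0.0057,0,0.6,0,0,0,0,0,0,0.6])

```text
clock: 15.68
eef_pos: [414.0, 313.2, 58.5]
tool_rot: [3.137, -0.004, 1.704]
force: [4.9, 2.3, 4.6]
width: 19.1
gripper_force: 58.9
```

Request:
carry_out(deltas=[0,0,0,-0.0066,-0.0052,0,0.6,0,0,0,-0.007,-0.0047,0,0.6,0,0,0,-0.0073,-0.0041,0,0.6,0,0,0,-0.0076,-0.0035,0,0.6,0,0,0,-0.0079,-0.0029,0,0.6,0,0,0,-0.0081,-0.0023,0,0.6,0,0,0,-0.0082,-0.0016,0,0.6,0,0,0,0,0,0,0.6,0,0,0,0,0,0,0.6])

```text
clock: 16.8
eef_pos: [396.1, 259.7, 58.4]
tool_rot: [3.138, -0.006, 1.706]
force: [1.9, 5.4, 8.0]
width: 19.1
gripper_force: 59.4
```

Run:
```python
from h import *
a=ctrl.get_image("top")[:,:,::-1];b=ctrl.get_image("side")[:,:,::-1]
A=cv2.resize(a[200:300,200:330],None,fx=3,fy=3,interpolation=cv2.INTER_CUBIC)
B=cv2.resize(b[220:370,260:390],None,fx=3,fy=3,interpolation=cv2.INTER_CUBIC)
B2=np.zeros((450,390+390,3),np.uint8);B2[:300,:390]=A;B2[:,390:]=B
cv2.imwrite("pics/c5.png",B2);s=ctrl.read_state();print(s["gripper_force"],s["eef_pos"],s["force"])
c,n=np.cos(.1329),np.sin(.1329);r=np.array([[c,n],[-n,c]])@(s["eef_pos"][:2]-[500.6,252.8]);print("clamp rel pivot",r,"q",np.arctan2(r[1],r[0])-1.39,np.hypot(*r))
```

```text
59.382685027085245 [396.1258487  259.79244284  58.42633816] [0.02233507 5.52582567 8.46304241]
clamp rel pivot [-102.62631338   20.77456014] q 1.551862441660153 104.70789152377625
```

View pics/c5.png

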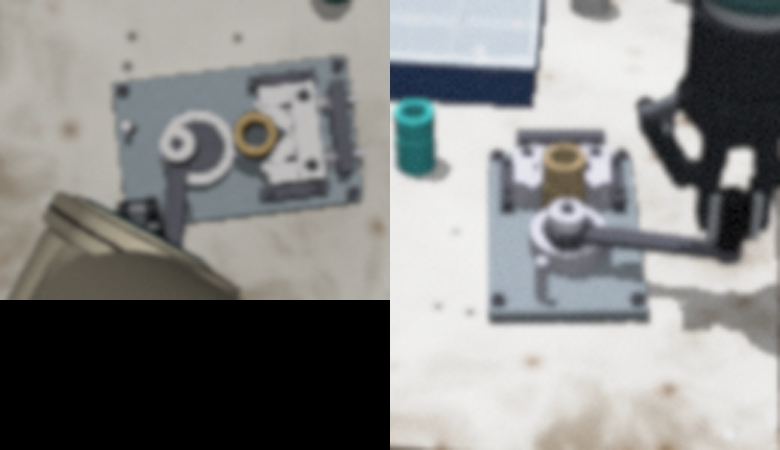

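The cam is now pressing the bush into the vee. In the side panel the lever bar runs from (600,235) to (710,245), about 0.2 rad short of the witness line. I'll advance most of that, then measure the bar.

Request:
carry_out(deltas=[0,0,0,-0.005,-0.0008,0,0.6,0,0,0,-0.005,-0.0006,0,0.6,0,0,0,-0.005,-0.0004,0,0.6,0,0,0,0,0,0,0.6,0,0,0,0,0,0,0.6,0,0,0,0,0,0,0.6])

```text
clock: 17.65
eef_pos: [396.4, 244.7, 58.4]
tool_rot: [3.137, -0.006, 1.706]
force: [0.3, 5.8, 8.2]
width: 19.1
gripper_force: 59.4
```

Run:
```python
from h import *
a=ctrl.get_image("top")[:,:,::-1];b=ctrl.get_image("side")[:,:,::-1]
A=cv2.resize(a[230:290,230:295],None,fx=6,fy=6,interpolation=cv2.INTER_CUBIC)
B=cv2.resize(b[275:335,305:385],None,fx=5,fy=5,interpolation=cv2.INTER_CUBIC)
B2=np.zeros((360,790,3),np.uint8);B2[:360,:390]=A;B2[:300,390:]=B
cv2.imwrite("pics/c6.png",B2);s=ctrl.read_state();print(s["gripper_force"],s["eef_pos"],s["force"])
c,n=np.cos(.1329),np.sin(.1329);r=np.array([[c,n],[-n,c]])@(s["eef_pos"][:2]-[500.6,252.8]);print("clamp rel pivot",r,"q",np.arctan2(r[1],r[0])-1.39,np.hypot(*r))
```

```text
59.4425359996967 [396.44105799 244.77120432  58.43228876] [0.76883724 5.40346546 7.05222887]
clamp rel pivot [-104.30433481    5.84401402] q 1.6956226849215887 104.46792215663639
```

View pics/c6.png

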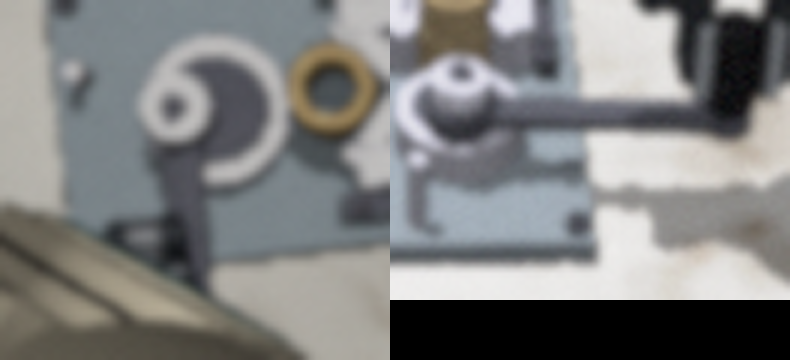

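The left panel shows the cam's lobe facing the bush, with the ring touching it. In the right panel the bar's upper edge runs from (500,95) to (700,110). I'll work out its direction and compare it with the clamp's -x axis.

Run:
```python
from h import *
for p,q in[((110,95),(310,110)),((110,122),(310,129)),((110,108),(310,119))]:
    d=side(q,44,5,(305,275))-side(p,44,5,(305,275));print("side",np.arctan2(d[1],d[0])%(2*np.pi)-.1329-1.39)
d=top((212,285),44,6,(230,230))-top((205,165),44,6,(230,230));print("top",np.arctan2(d[1],d[0])%(2*np.pi)-.1329-1.39)
b=ctrl.get_image("side");hsv=cv2.cvtColor(b,cv2.COLOR_RGB2GRAY)[275:335,305:385].astype(float)
g=np.diff(hsv,axis=0)
# bar upper edge: strongest dark transition per column, over the bench/plate
P=[]
for c in range(28,58):
    k=14+np.argmin(g[14:28,c]);w=-g[k-1:k+2,c].clip(max=0);P.append((305+c,275+.5+k+(w*[-1,0,1]).sum()/w.sum()))
P=np.array(P,np.float32);v=cv2.fitLine(P,cv2.DIST_HUBER,0,.01,.01).ravel()
p0=v[2:]-20*v[:2];p1=v[2:]+20*v[:2]
a,bq=ray("side",p0,44),ray("side",p1,44);d=bq-a;print("fit",np.arctan2(d[1],d[0])%(2*np.pi)-.1329-1.39,P[:,1].round(1))
u=d/np.linalg.norm(d);print("edge offset from pivot",np.cross(u,a-np.array([500.6,252.8])))
```

```text
side 1.6290704649676389
side 1.6906044488987793
side 1.659977521138431
top 1.697188980000275
fit 1.691207625848439 [293.6 293.8 293.7 293.8 293.8 293.7 293.7 294.3 294.4 294.5 294.5 294.5
 294.5 294.5 294.5 294.4 294.4 294.5 294.5 294.5 294.5 294.6 294.6 294.6
 294.6 294.6 294.6 294.6 294.6 295.3]
edge offset from pivot 8.085475186775543<stdin>:14: DeprecationWarning: Arrays of 2-dimensional vectors are deprecated. Use arrays of 3-dimensional vectors instead. (deprecated in NumPy 2.0)
```

Request:
carry_out(deltas=[0,0,0,-0.0025,-0.0001,0,0.6,0,0,0,-0.0025,0,0,0.6,0,0,0,0,0,0,0.6,0,0,0,0,0,0,0.6,0,0,0,0,0,0,0.6,0,0,0,0,0,0,0.6])

```text
clock: 18.55
eef_pos: [397.0, 239.8, 58.4]
tool_rot: [3.137, -0.006, 1.706]
force: [0.7, 5.6, 8.0]
width: 19.1
gripper_force: 59.4
```

Run:
```python
from h import *
s=ctrl.read_state();c,n=np.cos(.1329),np.sin(.1329);r=np.array([[c,n],[-n,c]])@(s["eef_pos"][:2]-[500.6,252.8]);print("clamp rel pivot",r,"q",np.arctan2(r[1],r[0])-1.39,s["force"])
b=ctrl.get_image("side");a=ctrl.get_image("top")
A=cv2.resize(a[225:290,230:320,::-1],None,fx=4,fy=4,interpolation=cv2.INTER_CUBIC)
B=cv2.resize(b[250:335,285:385,::-1],None,fx=4,fy=4,interpolation=cv2.INTER_CUBIC)
B2=np.zeros((340,760,3),np.uint8);B2[:260,:360]=A;B2[:,360:]=B;cv2.imwrite("pics/c7.png",B2)
g=np.diff(cv2.cvtColor(b,cv2.COLOR_RGB2GRAY)[275:335,305:385].astype(float),axis=0)
P=[]
for k0 in range(28,58):
    k=14+np.argmin(g[14:28,k0]);w=-g[k-1:k+2,k0].clip(max=0);P.append((305+k0,275.5+k+(w*[-1,0,1]).sum()/w.sum()))
v=cv2.fitLine(np.array(P,np.float32),cv2.DIST_HUBER,0,.01,.01).ravel()
d=ray("side",v[2:]+20*v[:2],44)-ray("side",v[2:]-20*v[:2],44);print("fit",np.arctan2(d[1],d[0])%(2*np.pi)-.1329-1.39)
```

```text
clamp rel pivot [-104.43438795    0.83773664] q 1.7435711705620383 [0.69107378 5.56455156 8.04202035]
fit 1.7455415545388469
```

View pics/c7.png

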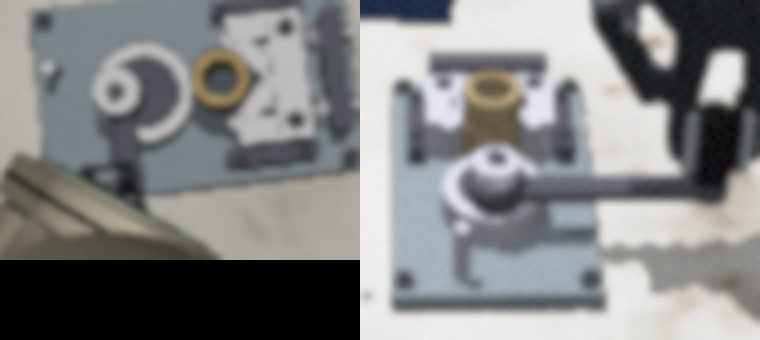

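The brass bush is upright at (220,80) in the left panel, pressed into the vee by the cam. The lever bar lies along the clamp's -x axis at about 1.745 rad, is still held, and hasn't gone over the top. I'm handing in.

```bash
python3 -c "
from cell import ctrl
print(ctrl.finish_job())"
```

```text
the job is handed in; nothing more can be done
None
```

The brass bush stands upright, clamped in the vee, with the lever still held at about 1.745 rad (the top is 1.75). The grip on the bush read about 34 N, the steel bushes were never approached, and the job was handed in at about 19 s.

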